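# Touch off the landmarks on a fossil bone in order

## Robot

A 7-joint arm with a two-finger parallel gripper is mounted at the origin on the work surface. World frame = base frame: x ahead of the robot, y to its left, z up, the work surface at z = 0. Lengths are in m, angles in rad, forces in N, time in s.
With the tool pointing down it reaches from about 0.4 to 0.9 m from the base axis. Payload 5.6 kg.
Tool frame: the origin (TCP) lies between the finger pads; the fingertips stand tips_ahead ahead of it and the grasp point (between the pads) is the TCP (tips_ahead is the distance from the TCP to the fingertips, in m); z points along the fingers, y is the line along which they close (so a half turn about z gives the same grasp; the last joint's range is limited). The gripper opens to 92 mm and grips with 3 to 60 N. Pads are 20 mm wide; open, the fingers measure 128 mm over their backs; the gripper's body (75 mm by 189 mm) begins 69 mm behind the grasp point.
Start: joints at [1.111, 0.468, -0.012, 1.603, 0.006, 1.071, -0.056], TCP at [0.263, -0.594, 0.234] pointing down, gripper open.
Joint ranges: [-2.53, 2.53], [-0.31, 2.02], [-1.57, 1.55], [0.28, 2.44], [-1.29, 4.43], [0.15, 1.84], [-2.92, 2.92]. Speed limits (rad/s): [2.57, 2.57, 3.14, 3.14, 3.14, 3.14, 3.14].

## Interface

Orientations are given as a unit quaternion [x, y, z, w].
In Python, from workcell import get_state, snapshot, calibration, job_done, tips_ahead gives the robot as it stands.
- The arm moves only by the tool jog_arm, never from a script. Its argument "moves" is a list of rows, each a list of 5 numbers: the shift along the tool's x, y, z in cm, then the turn about the tool's z in degrees, then the opening, from 0 (shut) to 1 (fully open). In form: [[x, y, z, spin, grip], ...]. A call has 1 to 20 rows; each row shifts and turns the commanded pose from where the row before left it, along the tool's axes as they then stand; what a row does not reach is not made up. A row lasts 1/10 s, in which the tool goes at most 50 mm and 8.59 degrees, less where a joint would pass 70% of its speed; a pose out of reach is approached as far as the arm can. A call is refused whole if a number of a shift passes 5 or a number of a turn 8.59, either way. A call with a gripper value outside its range is refused whole. The fingers move at their own pace and stop on an object; "newtons" is the grip in N (left out, the last holds). Time passes only in rows, so rows that do not move let the fingers close. It gives the time, the measured TCP pose, the force, the opening and the grip force at its end, in the units of the state.
- get_state(): the state, without advancing time (a new reading comes with each control period).
- snapshot(name): name is "side" or "top"; returns the picture (384x512x3 uint8, blue, green, red); there is no depth.
- calibration(name): a dict with "intrinsics" (3x3 intrinsics, pixels), "k1" (the pictures are not rectified: a ray, as slopes to the right and down, at radius r is drawn at 1 + k1 r^2 times it, then the intrinsics apply), "world_to_cam" (4x4, takes a point from world to camera coordinates). Camera axes: x right, y down, z forward; pixel columns grow to the right and rows downward; lengths in m; the calibration is good to about 2 mm. A picture is of the moment at which its call begins. calibration takes no time and is no camera call.
- job_done(): hands the job in; it is judged then, once.
The state is a dict: "time": time; "q": joint angles; "qvel": joint speeds; "tau": joint torques, N m; "ee_pos": TCP position; "ee_rot": TCP orientation; "wrist_force": force on the tool from outside, world axes, zero at the start; "moment": the same for the moment, N m; "grip_width": finger opening in m; "gripper_force": force on a finger pad.
Only numpy, scipy, OpenCV 4.12 (cv2) and the standard library are available. Lean on these libraries where they do the work, as an engineer would, in place of code of your own. Each camera call takes 0.05 s, during which the arm holds its last target. There are 200 camera calls.

## Task

Tally the measuring landmarks on the fossil shoulder blade: with the fingertips, lightly push down first the red, then the yellow and then the blue landmark pin, each clearly more than halfway down but not rammed against its stop. Do not grasp, lift or shift the bone, leave the things lying around it where they are, and finish clear of everything.

Things in the scene. Friction and masses are not known exactly. Their poses are not given: they have to be found in the camera images.
- bone: loose tan fossil shoulder blade (0.85 kg; 295 mm long, up to 125 mm wide, 34 mm high) lying flat on a 3 mm black mat, at any yaw. Origin at its underside, near the middle; its x axis runs along it towards the broad blade end, z up. Pins in its frame (mm): red (88, 18), yellow (-88, 8), blue (2, -12); neighbours are 90 mm apart.
- bone_end (a point): point at the underside of the bone's narrower end, 130 mm from its origin along its -x axis
- red_pin (a joint): the red pin: 24 mm wide upright round red plunger in a 32 mm wide, low white collar (2 mm high) on top of the bone. 0 = fully up (its top 20 mm above the collar), 0.014 m = fully down (6 mm above the collar, hard stop). It starts at 0 to 1.5 mm. It moves only straight down, is held by friction of about 2.5 N with no spring, and stays where it is pushed.
- red_top (a point): centre of the red pin's round top face (24 mm wide); sinks with the pin; about 59 mm above the table when up
- yellow_pin (a joint): the yellow pin: 24 mm wide upright round yellow plunger in a 32 mm wide, low white collar (2 mm high) on top of the bone. 0 = fully up (its top 20 mm above the collar), 0.014 m = fully down (6 mm above the collar, hard stop). It starts at 0 to 1.5 mm. It moves only straight down, is held by friction of about 2.5 N with no spring, and stays where it is pushed.
- yellow_top (a point): centre of the yellow pin's round top face (24 mm wide); sinks with the pin; about 59 mm above the table when up
- blue_pin (a joint): the blue pin: 24 mm wide upright round blue plunger in a 32 mm wide, low white collar (2 mm high) on top of the bone. 0 = fully up (its top 20 mm above the collar), 0.014 m = fully down (6 mm above the collar, hard stop). It starts at 0 to 1.5 mm. It moves only straight down, is held by friction of about 2.5 N with no spring, and stays where it is pushed.
- blue_top (a point): centre of the blue pin's round top face (24 mm wide); sinks with the pin; about 59 mm above the table when up
- calipers: loose steel sliding calipers with a black slide, 150 mm long, 60 mm wide over the jaws, 9 mm thick, lying beside the bone; origin at the underside, x along the beam. To be left alone.
- ammonite: loose brown coiled fossil, 56 mm wide and 20 mm high; origin at the centre of its underside. To be left alone.
- jar: loose small amber jar with white cap, 44 mm wide, 55 mm tall; origin at the centre of its underside. To be left alone.

How it is judged:
By the outcome, as a careful person would: the job done as asked, in the order asked, and still so for the second after the job is handed in, with the robot touching nothing.
It also fails if it takes over 45 s, if anything falls off the work surface, if the arm or the gripper's body presses on something with over 40 N, if the wrist force passes 120 N, or if a joint passes its speed limit or range.

## Working session

There is one attempt and no reset: what is moved stays moved. The work goes in short steps, Python scripts to look and compute and a tool call to move; the robot and the scene stay as the last step left them, time stands still between calls to the robot, and variables do not carry over. Pictures are saved under pics/ and viewed, at most 10 in all, crops included, and the job is handed in when it is done.

Besides the shell and the picture viewer there is one more tool, called after ">>>" by a JSON object that holds its "method" and its "body", one argument or row to a line. jog_arm: Moves the arm, as the interface text tells. Its arguments: {"type":"object","properties":{"moves":{"type":"array"},"newtons":{"type":"number"}},"required":["moves"]}

```bash
mkdir -p pics; cat > h.py <<'E'
import numpy as np, cv2
from workcell import *
def ray(name,px):
    c=calibration(name);K=np.array(c["intrinsics"]);T=np.array(c["world_to_cam"])
    D=np.array([c["k1"],0,0,0,0.])
    u=cv2.undistortPoints(np.array([[px]],float),K,D)[0,0]
    R=T[:3,:3];return -R.T@T[:3,3],R.T@np.array([u[0],u[1],1.])
def onplane(name,px,z):
    o,d=ray(name,px);return o+d*(z-o[2])/d[2]
def proj(name,p):
    c=calibration(name);K=np.array(c["intrinsics"]);T=np.array(c["world_to_cam"])
    r=cv2.Rodrigues(T[:3,:3])[0]
    return cv2.projectPoints(np.array([p],float),r,T[:3,3],K,np.array([c["k1"],0,0,0,0.]))[0][0,0]
E
python3 - <<'E'
from h import *
for n in("top","side"):
    im=snapshot(n);cv2.imwrite(f"pics/{n}0.png",im)
    print(n,ray(n,(256,192)))
print(get_state(), tips_ahead)
E
```

```text
top (array([0.48620508, 0.03986636, 0.75704108]), array([ 8.05923270e-02, -8.32518441e-04, -9.96982818e-01]))
side (array([ 0.22352561, -0.42474326,  0.38643836]), array([ 0.52855766,  0.70437987, -0.47394645]))
{'time': 0.1, 'q': array([ 1.11100098,  0.46828329, -0.01158717,  1.60349984,  0.00600925,
        1.07139921, -0.05631014]), 'qvel': array([-3.86212100e-04, -2.73562074e-03,  4.42903766e-04, -1.36694074e-03,
        9.08190696e-05,  2.38414616e-04,  6.15978948e-04]), 'tau': array([ 1.04267110e-03, -5.21645451e+01, -1.24558460e-02, -2.44366533e+01,
       -5.68161579e-02,  1.40990509e-02,  6.91501214e-05]), 'ee_pos': array([ 0.26287671, -0.593947  ,  0.23275247]), 'ee_rot': array([ 9.78372103e-01,  2.06851212e-01, -2.23203433e-04, -7.45140426e-04]), 'wrist_force': array([ 0.35308651, -0.54340618,  0.14648982]), 'moment': array([-0.00384031,  0.0283082 ,  0.02285815]), 'gripper_force': 0.0, 'grip_width': 0.09193783134239678} 0.019
```

View pics/top0.png

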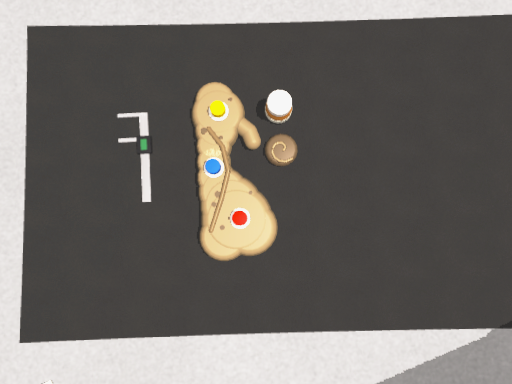

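View pics/side0.png

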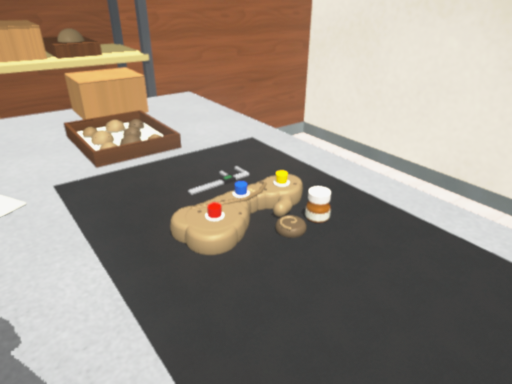

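```bash
cat >> h.py <<'E'
def blob(im,c):
    h=cv2.cvtColor(im,cv2.COLOR_BGR2HSV);H,S,V=[h[...,i].astype(int) for i in range(3)]
    m={'red':(H<5)|(H>175),'yellow':(H>26)&(H<34),'blue':(H>98)&(H<125)}[c]&(S>200)&(V>110)
    n,l,s,ce=cv2.connectedComponentsWithStats(m.astype(np.uint8))
    i=1+np.argmax(s[1:,4]);return s[i],ce[i]
E
python3 - <<'E'
from h import *
t=cv2.imread("pics/top0.png");s=cv2.imread("pics/side0.png")
P={}
for c in('red','yellow','blue'):
    a,ca=blob(t,c);b,cb=blob(s,c)
    P[c]=onplane("top",ca,.057)
    o1,d1=ray("top",ca);o2,d2=ray("side",cb)
    k=np.linalg.lstsq(np.c_[d1,-d2],o2-o1,rcond=None)[0]
    print(c,a,ca,b,cb,P[c],o1+d1*k[0],o2+d2*k[1])
print([np.linalg.norm(P['blue']-P[c]) for c in('red','yellow')])
E
```

```text
red [233 211  13  14 138] [239.13768116 217.63768116] [208 203  13  14 142] [214.07042254 209.47887324] [0.50406985 0.06619344 0.057     ] [0.50424215 0.06644736 0.05024825] [0.50409008 0.06653378 0.05024762]
yellow [210 101  15  14 165] [217.07878788 107.64848485] [276 171  12  12 110] [281.65454545 176.03636364] [0.67714045 0.09672025 0.057     ] [0.67873102 0.09719386 0.05116837] [0.67858229 0.09730315 0.05113668]Traceback (most recent call last):
  File "<stdin>", line 5, in <module>
  File "h.py", line 18, in blob
    i=1+np.argmax(s[1:,4]);return s[i],ce[i]
        ~~~~~~~~~^^^^^^^^^
    return _wrapfunc(a, 'argmax', axis=axis, out=out, **kwds)
    return bound(*args, **kwds)
ValueError: attempt to get argmax of an empty sequence
```

```bash
sed -i 's/(S>200)&(V>110)/(S>(150 if c=="blue" else 200))\&(V>100)/' h.py
cat >> h.py <<'E'
def rel(p):
    from scipy.spatial.transform import Rotation as R
    s=get_state();r=R.from_quat(s["ee_rot"])
    tip=s["ee_pos"]+r.apply([0,0,tips_ahead])
    return "t %.2f tip %s toolshift_cm %s Fz %.2f"%(s["time"],tip.round(4),(r.inv().apply(np.array(p)-tip)*100).round(2),s["wrist_force"][2])
E
python3 - <<'E'
from h import *
t=cv2.imread("pics/top0.png");s=cv2.imread("pics/side0.png")
P={}
for c in('red','yellow','blue'):
    a,ca=blob(t,c);b,cb=blob(s,c)
    P[c]=onplane("top",ca,.056)
    o1,d1=ray("top",ca);o2,d2=ray("side",cb)
    k=np.linalg.lstsq(np.c_[d1,-d2],o2-o1,rcond=None)[0]
    print(c,a,b,P[c],o1+d1*k[0],o2+d2*k[1])
print([np.linalg.norm(P['blue']-P[c]) for c in('red','yellow')])
# rigid fit of the pin layout
M=np.array([[88,18],[-88,8],[2,-12]])/1e3;Q=np.array([P[c][:2] for c in('red','yellow','blue')])
U,_,V=np.linalg.svd((M-M.mean(0)).T@(Q-Q.mean(0)));R=(U@np.diag([1,np.linalg.det(U@V)])@V).T
F=(M-M.mean(0))@R.T+Q.mean(0);print(F,(F-Q)*1e3)
for f in F: print(rel([*f,.075]))
E
```

```text
red [233 211  13  14 138] [208 203  13  14 142] [0.50409537 0.06623105 0.056     ] [0.50424215 0.06644736 0.05024825] [0.50409008 0.06653378 0.05024762]
yellow [210 101  15  14 165] [276 171  12  12 110] [0.6774132  0.09680146 0.056     ] [0.67873102 0.09719386 0.05116837] [0.67858229 0.09730315 0.05113668]
blue [206 159  14  15 167] [235 181  12  13 133] [0.58504403 0.10572809 0.056     ] [0.58561083 0.10610578 0.05197981] [0.58548662 0.10618406 0.05196965]
[np.float64(0.09007053530049754), np.float64(0.0927995108505747)]
[[0.50371141 0.06600376]
 [0.67728824 0.09677853]
 [0.58555294 0.10597831]] [[-0.38395373 -0.22728692]
 [-0.1249638  -0.02293006]
 [ 0.50891754  0.25021698]]
t 0.10 tip [ 0.2629 -0.5939  0.2138] toolshift_cm [ 48.74 -50.58  13.95] Fz 0.15
t 0.10 tip [ 0.2629 -0.5939  0.2138] toolshift_cm [ 65.85 -46.36  13.94] Fz 0.15
t 0.10 tip [ 0.2629 -0.5939  0.2138] toolshift_cm [ 57.84 -50.92  13.95] Fz 0.15
```

>>> {"method": "jog_arm", "body": {
  "moves": [
    [2.4,-2.5,0,0,0],
    [2.4,-2.5,0,0,0],
    [2.4,-2.5,0,0,0],
    [2.4,-2.5,0,0,0],
    [2.4,-2.5,0,0,0],
    [2.4,-2.5,0,0,0],
    [2.4,-2.5,0,0,0],
    [2.4,-2.5,0,0,0],
    [2.4,-2.5,0,0,0],
    [2.4,-2.5,0,0,0],
    [2.4,-2.5,0,0,0],
    [2.4,-2.5,0,0,0],
    [2.4,-2.5,0,0,0],
    [2.4,-2.5,0,0,0],
    [2.4,-2.5,0,0,0],
    [2.4,-2.5,0,0,0],
    [2.4,-2.5,0,0,0],
    [2.4,-2.5,0,0,0],
    [2.4,-2.5,0,0,0],
    [0,0,0,0,0]
  ]
}}

```text
time: 2.1
ee_pos: [0.4885, 0.0294, 0.2335]
ee_rot: [0.978, 0.21, 0.001, -0.001]
wrist_force: [1.0, -0.3, -0.3]
grip_width: 0.0004
gripper_force: 0.0
```

```bash
python3 -c "
from h import *
print(rel([.5037,.066,.075]),get_state()['grip_width'])"
```

```text
t 2.10 tip [0.4885 0.0295 0.2145] toolshift_cm [ 2.86 -2.68 13.96] Fz -0.34 0.00043973480332986487
```

>>> {"method": "jog_arm", "body": {
  "moves": [
    [1.4,-1.3,0,0,0],
    [1.45,-1.4,2,0,0],
    [0,0,3,0,0],
    [0,0,3,0,0],
    [0,0,3,0,0],
    [0,0,2,0,0],
    [0,0,0,0,0],
    [0,0,0,0,0],
    [0,0,0,0,0]
  ]
}}

```text
time: 3.0
ee_pos: [0.5038, 0.0606, 0.1048]
ee_rot: [0.978, 0.207, 0.001, 0.0]
wrist_force: [0.3, 0.8, 0.4]
grip_width: -0.0002
gripper_force: 0.0
```

```bash
python3 -c "
from h import *
print(rel([.5037,.066,.059]))
cv2.imwrite('pics/side1.png',snapshot('side'))"
```

```text
t 3.00 tip [0.5038 0.0606 0.0858] toolshift_cm [ 0.2  -0.5   2.68] Fz 0.42
```

View pics/side1.png

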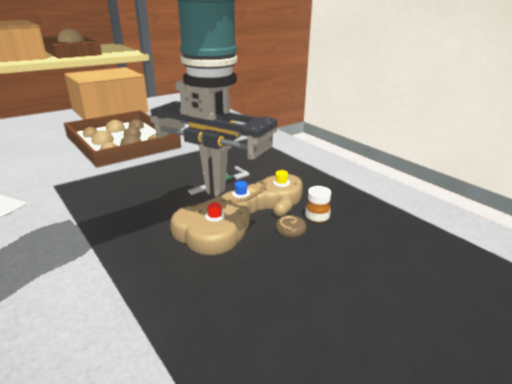

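The fingertips (~(214,192)) stand just above the red pin's top (~(215,206)). I'll correct the offset and descend.

>>> {"method": "jog_arm", "body": {
  "moves": [
    [0.2,-0.5,0.5,0,0],
    [0,0,0.6,0,0],
    [0,0,0.6,0,0],
    [0,0,0,0,0],
    [0,0,0,0,0],
    [0,0,0,0,0]
  ]
}}

```text
time: 3.65
ee_pos: [0.5028, 0.0661, 0.0866]
ee_rot: [0.978, 0.207, -0.0, 0.0]
wrist_force: [0.6, -0.2, -0.7]
grip_width: 0.0005
gripper_force: 0.0
```

```bash
python3 -c "
from h import *
print(rel([.5037,.066,.059]))
for i in range(1): print(get_state()['wrist_force'])"
```

```text
t 3.65 tip [0.5028 0.0661 0.0676] toolshift_cm [0.07 0.05 0.86] Fz -0.73
[ 0.59903916 -0.22315524 -0.73242605]
```

>>> {"method": "jog_arm", "body": {
  "moves": [
    [0,0,0.4,0,0],
    [0,0,0.3,0,0],
    [0,0,0,0,0],
    [0,0,0,0,0]
  ]
}}

```text
time: 4.05
ee_pos: [0.5027, 0.0661, 0.0794]
ee_rot: [0.978, 0.207, -0.0, -0.0]
wrist_force: [1.1, -0.1, -0.6]
grip_width: 0.0005
gripper_force: 0.0
```

>>> {"method": "jog_arm", "body": {
  "moves": [
    [0,0,0.2,0,0],
    [0,0,0,0,0]
  ]
}}

```text
time: 4.25
ee_pos: [0.5026, 0.0661, 0.0774]
ee_rot: [0.978, 0.207, -0.0, 0.0]
wrist_force: [-0.6, 0.3, 0.4]
grip_width: 0.0004
gripper_force: 0.0
```

>>> {"method": "jog_arm", "body": {
  "moves": [
    [0,0,0.2,0,0],
    [0,0,0,0,0]
  ]
}}

```text
time: 4.45
ee_pos: [0.5028, 0.0662, 0.0755]
ee_rot: [0.978, 0.207, -0.0, 0.0]
wrist_force: [0.9, -0.2, -0.3]
grip_width: 0.0006
gripper_force: 0.0
```

>>> {"method": "jog_arm", "body": {
  "moves": [
    [0,0,0.2,0,0],
    [0,0,0,0,0]
  ]
}}

```text
time: 4.65
ee_pos: [0.5028, 0.0662, 0.0734]
ee_rot: [0.978, 0.207, 0.0, 0.0]
wrist_force: [0.6, 0.2, -0.0]
grip_width: 0.0006
gripper_force: 0.1
```

>>> {"method": "jog_arm", "body": {
  "moves": [
    [0,0,0.2,0,0],
    [0,0,0,0,0]
  ]
}}

```text
time: 4.85
ee_pos: [0.5027, 0.0662, 0.0714]
ee_rot: [0.978, 0.207, -0.0, -0.0]
wrist_force: [0.5, -0.6, -0.4]
grip_width: 0.0003
gripper_force: 0.0
```

```bash
python3 - <<'E'
from h import *
im=snapshot('side');s=blob(im,'red');print(s)
cv2.imwrite('pics/s2.png',cv2.resize(im[130:280,130:330],(800,600),interpolation=cv2.INTER_CUBIC))
E
```

```text
(array([209, 211,  11,   6,  36], dtype=int32), array([214.52777778, 214.22222222]))
```

View pics/s2.png

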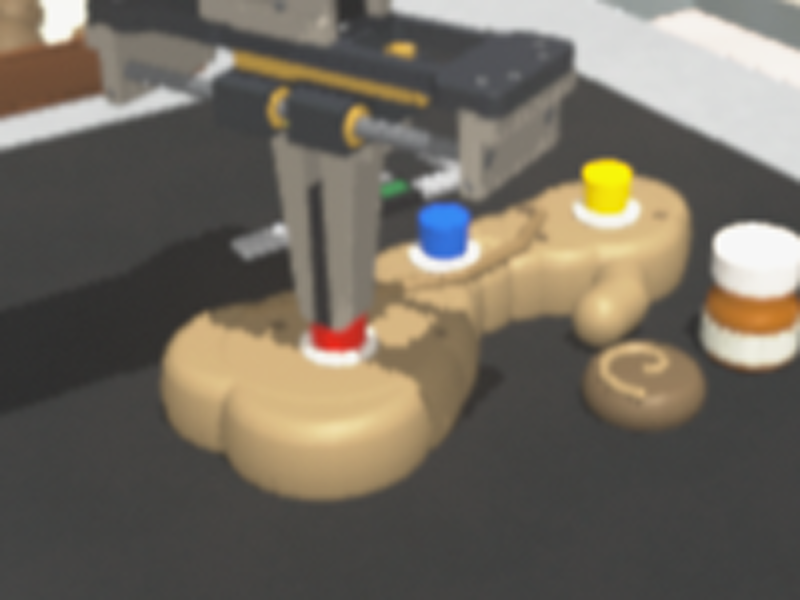

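The fingertips are seated on the red pin (red strip at crop (338,335)), which is about half down, as the kinematics say (6.6 mm). I'll go about 3.5 mm more, then retract and check.

>>> {"method": "jog_arm", "body": {
  "moves": [
    [0,0,0.2,0,0],
    [0,0,0.15,0,0],
    [0,0,0,0,0]
  ]
}}

```text
time: 5.2
ee_pos: [0.5027, 0.0661, 0.0678]
ee_rot: [0.978, 0.207, -0.0, -0.0]
wrist_force: [0.3, -0.5, 1.1]
grip_width: 0.0003
gripper_force: 0.0
```

>>> {"method": "jog_arm", "body": {
  "moves": [
    [0,0,-0.5,0,0],
    [0,0,-1.5,0,0],
    [0,0,-2,0,0],
    [0,0,0,0,0],
    [0,0,0,0,0]
  ]
}}

```text
time: 5.7
ee_pos: [0.5029, 0.066, 0.1082]
ee_rot: [0.978, 0.207, 0.0, 0.0]
wrist_force: [0.2, 0.1, -0.4]
grip_width: 0.0004
gripper_force: 0.0
```

```bash
python3 - <<'E'
from h import *
im=snapshot('side');s=[blob(im,c) for c in('red','yellow','blue')];print(s)
F={'red':(.5037,.066),'yellow':(.6773,.0968),'blue':(.5856,.106)}
for k in(.039,.045,.049,.053,.059): print(k,proj('side',[*F['red'],k]))
for k in F: print(k,rel([*F[k],.09]))
cv2.imwrite('pics/s3.png',cv2.resize(im[130:280,130:330],(800,600),interpolation=cv2.INTER_CUBIC))
E
```

```text
[(array([208, 209,  12,   8,  80], dtype=int32), array([214.1   , 212.3875])), (array([276, 171,  12,  12, 110], dtype=int32), array([281.65454545, 176.03636364])), (array([235, 181,  12,  13, 134], dtype=int32), array([240.41044776, 186.71641791]))]
0.039 [214.32367629 215.37340012]
0.045 [214.17099117 212.34786744]
0.049 [214.06838869 210.31654669]
0.053 [213.96512852 208.27366172]
0.059 [213.80899026 205.18741291]
red t 5.75 tip [0.5025 0.0659 0.0887] toolshift_cm [ 0.11  0.04 -0.13] Fz -0.39
yellow t 5.75 tip [0.5025 0.0659 0.0887] toolshift_cm [17.24  4.25 -0.14] Fz -0.39
blue t 5.75 tip [0.5025 0.0659 0.0887] toolshift_cm [ 9.22 -0.3  -0.13] Fz -0.39
```

View pics/s3.png

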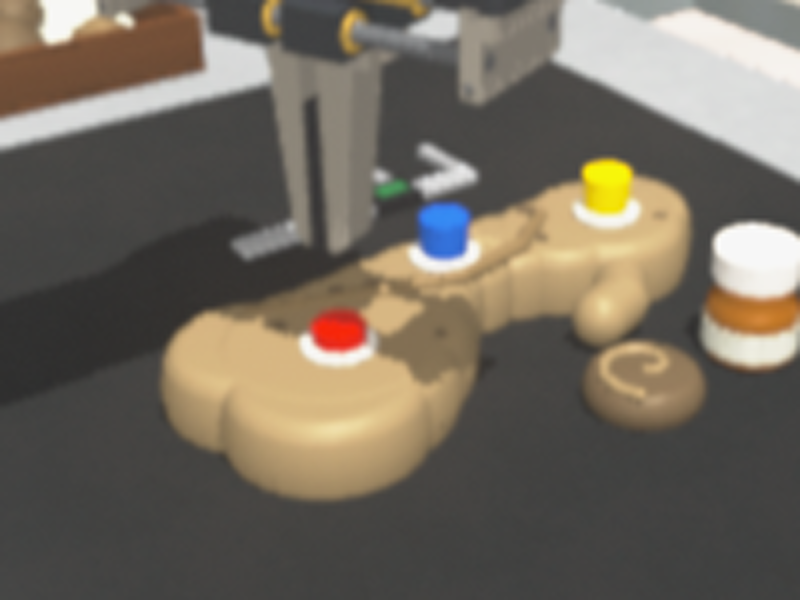

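Red is now a low disc at crop (338,328), well down but above its collar; the bone hasn't moved. Next is yellow.

>>> {"method": "jog_arm", "body": {
  "moves": [
    [2.9,0.7,0,0,0],
    [2.9,0.7,0,0,0],
    [2.9,0.7,0,0,0],
    [2.9,0.7,0,0,0],
    [2.9,0.7,0,0,0],
    [2.7,0.75,0,0,0],
    [0,0,0,0,0],
    [0,0,0,0,0],
    [0,0,0,0,0],
    [0,0,0,0,0]
  ]
}}

```text
time: 6.75
ee_pos: [0.6762, 0.0967, 0.1078]
ee_rot: [0.978, 0.207, -0.001, 0.0]
wrist_force: [-0.2, 0.3, 0.5]
grip_width: 0.0003
gripper_force: 0.0
```

```bash
python3 -c "
from h import *
print(rel([.6773,.0968,.0488]))"
```

```text
t 6.75 tip [0.6762 0.0967 0.0888] toolshift_cm [0.11 0.04 4.  ] Fz 0.46
```

>>> {"method": "jog_arm", "body": {
  "moves": [
    [0.1,0,0.8,0,0],
    [0,0,0.8,0,0],
    [0,0,0.7,0,0],
    [0,0,0.3,0,0],
    [0,0,0.2,0,0],
    [0,0,0.2,0,0],
    [0,0,0.2,0,0],
    [0,0,0.2,0,0],
    [0,0,0.2,0,0],
    [0,0,0,0,0],
    [0,0,0,0,0]
  ]
}}

```text
time: 7.85
ee_pos: [0.6782, 0.0973, 0.0719]
ee_rot: [0.978, 0.207, 0.0, -0.0]
wrist_force: [-0.3, 0.7, -0.0]
grip_width: 0.0004
gripper_force: 0.0
```

>>> {"method": "jog_arm", "body": {
  "moves": [
    [0,0,0.2,0,0],
    [0,0,0.2,0,0],
    [0,0,0,0,0],
    [0,0,0,0,0]
  ]
}}

```text
time: 8.25
ee_pos: [0.6782, 0.0973, 0.0678]
ee_rot: [0.978, 0.207, 0.0, -0.0]
wrist_force: [-0.0, -0.0, 0.8]
grip_width: 0.0004
gripper_force: 0.0
```

>>> {"method": "jog_arm", "body": {
  "moves": [
    [0,0,-0.5,0,0],
    [0,0,-1.5,0,0],
    [0,0,-2,0,0],
    [0,0,0,0,0],
    [0,0,0,0,0]
  ]
}}

```text
time: 8.75
ee_pos: [0.6786, 0.0973, 0.1091]
ee_rot: [0.978, 0.207, 0.001, 0.0]
wrist_force: [-0.7, -0.4, -0.5]
grip_width: 0.0007
gripper_force: 0.0
```

```bash
python3 - <<'E'
from h import *
im=snapshot('side');print([blob(im,c) for c in('red','yellow','blue')])
print(rel([.5856,.106,.0488]))
E
```

```text
[(array([209, 208,  12,   9,  87], dtype=int32), array([214.31034483, 212.        ])), (array([276, 177,  11,   6,  55], dtype=int32), array([281.05454545, 179.27272727])), (array([235, 181,  12,  13, 135], dtype=int32), array([240.37037037, 186.68148148]))]
t 8.80 tip [0.678  0.0971 0.0891] toolshift_cm [-8.09 -4.55  4.03] Fz -0.30
```

>>> {"method": "jog_arm", "body": {
  "moves": [
    [-1.6,-0.9,0,0,0],
    [-1.6,-0.9,0,0,0],
    [-1.6,-0.9,0,0,0],
    [-1.6,-0.9,0,0,0],
    [-1.7,-0.9,0,0,0],
    [0,0,0,0,0],
    [0,0,0,0,0],
    [0,0,0,0,0],
    [0,0,0,0,0]
  ]
}}

```text
time: 9.7
ee_pos: [0.5866, 0.1055, 0.1078]
ee_rot: [0.978, 0.207, 0.0, -0.0]
wrist_force: [0.4, -0.1, -0.3]
grip_width: 0.0004
gripper_force: 0.0
```

```bash
python3 -c "
from h import *
print(rel([.5856,.106,.0488]))"
```

```text
t 9.70 tip [0.5866 0.1055 0.0888] toolshift_cm [-0.07 -0.09  4.  ] Fz -0.31
```

>>> {"method": "jog_arm", "body": {
  "moves": [
    [-0.1,-0.1,0.8,0,0],
    [0,0,0.8,0,0],
    [0,0,0.7,0,0],
    [0,0,0.3,0,0],
    [0,0,0.2,0,0],
    [0,0,0.2,0,0],
    [0,0,0.2,0,0],
    [0,0,0.2,0,0],
    [0,0,0.2,0,0],
    [0,0,0,0,0],
    [0,0,0,0,0]
  ]
}}

```text
time: 10.8
ee_pos: [0.5846, 0.1062, 0.072]
ee_rot: [0.978, 0.207, 0.0, -0.0]
wrist_force: [0.2, 0.0, 0.1]
grip_width: 0.0003
gripper_force: 0.1
```

>>> {"method": "jog_arm", "body": {
  "moves": [
    [0,0,0.2,0,0],
    [0,0,0.2,0,0],
    [0,0,0,0,0],
    [0,0,0,0,0]
  ]
}}

```text
time: 11.2
ee_pos: [0.5845, 0.1061, 0.0678]
ee_rot: [0.978, 0.207, -0.0, 0.0]
wrist_force: [-0.4, -0.5, -0.1]
grip_width: 0.001
gripper_force: 0.0
```

>>> {"method": "jog_arm", "body": {
  "moves": [
    [0,0,-0.5,0,0],
    [0,0,-1.5,0,0],
    [0,0,-3,0,0],
    [0,0,-3,0,0],
    [0,0,-3,0,0],
    [0,0,-3,0,0],
    [0,0,0,0,0],
    [0,0,0,0,0],
    [0,0,0,0,0]
  ]
}}

```text
time: 12.1
ee_pos: [0.5839, 0.1059, 0.2076]
ee_rot: [0.978, 0.207, -0.001, 0.0]
wrist_force: [-0.9, -0.6, -0.8]
grip_width: 0.0003
gripper_force: 0.0
```

```bash
python3 - <<'E'
from h import *
im=snapshot('side');print([blob(im,c) for c in('red','yellow','blue')])
cv2.imwrite('pics/s4.png',cv2.resize(im[130:280,130:330],(800,600),interpolation=cv2.INTER_CUBIC))
print(rel([.5856,.106,.0488]))
E
```

```text
[(array([209, 208,  12,   9,  87], dtype=int32), array([214.31034483, 212.        ])), (array([276, 175,  11,   8,  67], dtype=int32), array([281.08955224, 178.56716418])), (array([235, 186,  12,   8,  81], dtype=int32), array([240.5308642 , 189.25925926]))]
t 12.15 tip [0.5838 0.1059 0.1882] toolshift_cm [ 0.2   0.07 13.94] Fz -0.11
```

View pics/s4.png

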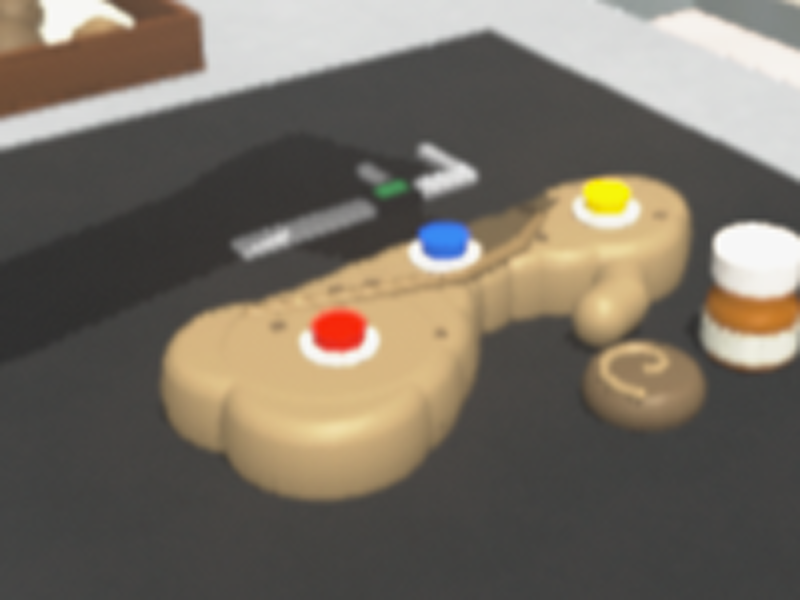

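All three pins look evenly lowered: red (338,328), blue (444,240), yellow (606,196) in the crop. The bone and neighbours are unmoved. I'll check the depths at sub-pixel level.

```bash
python3 - <<'E'
from h import *
a=cv2.imread('pics/side0.png').astype(float);b=snapshot('side').astype(float)
F={'red':(.5037,.066),'yellow':(.6773,.0968),'blue':(.5856,.106)}
def cov(im,c,x,y0,y1):  # pin-coloured height, from chroma profile
    p=im[y0:y1,x-2:x+3].mean(1)
    k={'red':p[:,2]-p[:,1],'blue':p[:,0]-p[:,2],'yellow':p[:,1]-p[:,0]}[c]
    return k.round()
for c in F:
    u,v=proj('side',[*F[c],.059]);mm=.01/(proj('side',[*F[c],.049])[1]-v)*1e3
    x=round(u);y=round(v);print(c,(u,v),'mm/px',mm)
    for im in(a,b): print(y-8,cov(im,c,x,y-8,y+14))
E
```

```text
red (np.float64(213.8089902626953), np.float64(205.18741291396404)) mm/px 1.949646945926508
197 [ 16.  24.  30.  33.  58. 124. 177. 203. 207. 208. 207. 206. 201. 193.
 190. 190. 190. 190. 190. 183. 122.  31.]
197 [ 16.  25.  30.  31.  30.  30.  33.  35.  36.  64. 123. 176. 205. 207.
 207. 207. 206. 202. 194. 185. 127.  37.]
yellow (np.float64(281.4717266067794), np.float64(172.70463964671904)) mm/px 2.1946883951836846
165 [  3.   3.   3.   5.  45. 163. 227. 235. 236. 235. 232. 222. 216. 215.
 215. 215. 215. 210. 106.  20.   6.  16.]
165 [  3.   3.   4.   3.   3.   3.   3.   4.  16.  73. 181. 234. 236. 236.
 235. 229. 217. 215. 113.  21.   6.  16.]
blue (np.float64(240.5127119128453), np.float64(183.36905140997925)) mm/px 2.1022590844312954
175 [ -1.  -2.  -2.  -3.  -0.  54. 148. 180. 185. 186. 185. 182. 173. 164.
 160. 161. 161. 160. 153.  93.  16.  -4.]
175 [ -1.  -2.  -2.  -3.  -4.  -5.  -5.  -6.  -5.  14.  82. 159. 183. 185.
 185. 185. 177. 164. 155.  98.  19.  -2.]
```

```bash
python3 -c "
from workcell import *
print(job_done())"
```

```text
the job is handed in; nothing more can be done
None
```

I pushed the red, yellow and blue pins down in that order, about 10 mm each of their 14 mm travel by camera (9.8, 10.5 and 9.9 mm). The bone and the things around it look unmoved, the arm finished about 14 cm above the pins, and I handed the job in at about 12 s.

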